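# Unload the finished wear-test coupon from its stud

### The job

The wear test on the orange coupon is finished: strip its stand one piece at a time, first the blue thumb nut, then the steel spacer, and set them down flat, side by side and not stacked, on the floor of the grey tray; leave each lower piece in its place on the stud until its turn. Then take the orange coupon off the stud and lay it flat in the middle of the green square pad, and let go. The other stand, with the red nut and white coupon, is still on test: do not touch it.

Things in the scene. Friction and masses are not known exactly. Their poses are not given: they have to be found in the camera images.
- nut_mid (a point): Blue knurled thumb nut: ring of diameter 32 mm, height 20 mm, bore 15 mm, about 50 g, on top of the stack on an upright 10 mm stud. Already unscrewed: it lifts straight off without turning. Point: its centre, half-way up; z is its axis. The stud's top is 99 mm above the table, 4 mm above the nut: a piece is free once its underside is higher than that.
- spacer_mid (a point): Bright steel spacer (thick washer), a ring of diameter 36 mm and height 20 mm with a 15 mm bore, on the stud under the nut and resting on the coupon; loose, lifts straight up. About 110 g. The point is its centre, half-way up (10 mm above its underside); z is its axis.
- coupon_mid (a point): Orange plastic bar 110 mm long (its x), 50 wide (y), 10 thick (z), 15 mm hole in its middle, about 75 g. It lies level and loose on a round pedestal (diameter 40 mm, top 45 mm above the table), the stud through its hole; below its overhang 29 mm are free above a flange of diameter 60 mm and a 110 mm square blue base. Point: the bar's centre, half-way up its thickness.
- tray: Grey open tray fixed to the table, 200 mm (its x) by 140 mm (its y) outside, 22 mm high, walls and floor 4 mm thick. Origin: centre of its underside, at table height; the floor inside is 4 mm above it.
- pad_top (a point): Green square pad fixed to the table, 150 by 150 mm, 6 mm thick. The point is the centre of its top face, z up.
- other_station: The other stand, same kind and size as the orange coupon's, with a white coupon and a red nut, all clamped tight and fixed. Origin: centre of the underside of its 110 mm square base, at table height; its white coupon lies along its x, 45 to 55 mm above the table, and its stud reaches 99 mm. Not to be touched.
Not all that is in view belongs to the job. Of the things that look like the part that bears pad_top, the middle-sized one is meant.

How it is judged:
By the outcome, as a careful person would: the job done as asked, in the order asked, and still so for the second after the job is handed in, with the robot touching nothing.
It also fails if it takes over 72 s, if anything falls off the work surface, if the arm or the gripper's body presses on something with over 40 N, if the wrist force passes 120 N, or if a joint passes its speed limit or range.

### The arm

A 6-joint arm with a two-finger parallel gripper is mounted at the origin on the work surface. World frame = base frame: x ahead of the robot, y to its left, z up, the work surface at z = 0. Lengths are in m, angles in degrees, forces in N, time in s.
With the tool pointing down it reaches from about 0.35 to 0.875 m from the base axis. Payload 4.2 kg.
Tool frame: the origin (TCP) lies midway between the tips of the shut fingers; the grasp point (between the pads) lies 19 mm behind it; z points along the fingers, y is the direction in which the jaws open and shut (so a half turn about z gives the same grasp; the last joint's range is limited). The gripper opens to 87 mm and grips with 3 to 60 N. Pads are 19 mm wide; open, the fingers measure 117 mm over their backs; the gripper's body (75 mm by 190 mm) begins 51 mm behind the grasp point.
Start: joints at [88.957, 22.042, 0.453, 0, -68.411, -14.817], TCP at [0.171, 0.601, 0.223] pointing down, gripper open.
Joint ranges: [-179.83, 179.83], [-69.29, 118.12], [-61.27, 80.66], [-181.25, 117.63], [-171.15, -9.14], [-177.46, 177.46]. Speed limits (degrees/s): [159.86, 159.86, 180, 180, 180, 180].

### API

Orientations are given as a 3x3 rotation matrix whose columns are the frame's x, y, z axes.
In Python, from station import r gives the robot as it stands.
- The arm moves only by the tool carry_out, never from a script. Its argument "steps" is a list of rows, each a list of 2 entries, a list of its own where there are three numbers: the shift along the tool's x, y, z in cm, then the turn about the tool's z in degrees. In form: [[[x, y, z], twist], ...]. A call has 1 to 20 rows; each row is the pose to reach, as a shift and turn from the pose measured when the call began, along the tool's axes at that moment; what a row does not reach only later rows make up. A row lasts 1/10 s, in which the tool goes at most 50 mm and 8.59 degrees, less where a joint would pass 70% of its speed; a pose out of reach is approached as far as the arm can. A call with a gripper value outside its range is refused whole. "gripper" is the gripper's target within -1 to 1 (fully open at 1, half-way at 0, shut at -1), set as the call begins (left out, the last holds). The fingers move at their own pace and stop on an object; the grip force is fixed at half the most. Time passes only in rows, so rows that repeat a pose let the fingers close. It gives the time, the measured TCP pose, the force and the opening at its end, in the units of the state.
- r.sense(): the state, without advancing time (a new reading comes with each control period).
- r.capture(name): name is "scene" or "side" or "wrist"; returns the picture (480x640x3 uint8, red, green, blue); there is no depth.
- r.calibration(name): a dict with "camera_matrix" (3x3 intrinsics, pixels), "world_from_camera" (4x4, takes a point from camera to world coordinates). Camera axes: x right, y up, looking along -z (the intrinsics and any distortion apply to the point x, -y, -z); pixel columns grow to the right and rows downward; lengths in m; the calibration is good to about 2 mm. A picture is of the moment at which its call begins: read the wrist's pose just before it. calibration takes no time and is no camera call; for the wrist camera it gives the pose at the moment of the call.
- r.finish_job(): hands the job in, once; it reports no verdict.
Trained networks look in the newest picture that a camera, given by its name, has taken for a name from the list of things; names that differ only in an ending like _2 or _b are one class to them, and where a whole thing is asked for, a point or a joint stands for the part that bears it (a point fixed in the world has none). Each returns a list of dicts, best first, with "confidence" (0 to 1); they miss things now and then, are a little off and sometimes report something else, mostly with a low value. They report only what shows in the picture. A call takes as long as a camera call. They do not tell look-alikes from the thing itself.
- r.cut_out(camera, target): "pixels" (480x640 bool, what is visible of it).
- r.place_of(camera, target): "centre" ([x, y, z] in m, in world coordinates, good to about 4 mm: a listed point, or the origin of a listed thing).
The state is a dict: "time_s": time; "joints": joint angles; "joint_velocities": joint speeds; "effort": joint torques, N m; "tcp_pos": TCP position; "ee_rot": TCP orientation; "wrist_force": force on the tool from outside, world axes, zero at the start; "moment": the same for the moment, N m; "gripper_width": opening from 0.0 (shut) to 1.0 (fully open).
Only numpy, scipy, OpenCV 4.12 (cv2) and the standard library are available. Lean on these libraries where they do the work, as an engineer would, in place of code of your own. Each camera call takes 0.05 s, during which the arm holds its last target. There are 200 camera calls.

## Working session

There is one attempt and no reset: what is moved stays moved. The work goes in short steps, Python scripts to look and compute and a tool call to move; the robot and the scene stay as the last step left them, time stands still between calls to the robot, and variables do not carry over. Pictures are saved under pics/ and viewed, about 8 in all and at most 12, crops included, and the job is handed in when it is done.

Besides the shell and the picture viewer there is one more tool, called as name(argument=value, ...), one argument or row to a line, values as JSON. carry_out: Moves the arm, as the interface text tells. Its arguments: {"type":"object","properties":{"steps":{"type":"array","items":{"type":"array"}},"gripper":{"type":"number"}},"required":["steps"]}

```bash
mkdir -p pics; cat > h.py <<'E'
import numpy as np, cv2
from station import r
def snap(c,n):
    im=r.capture(c); cv2.imwrite(f'pics/{n}.png',im[:,:,::-1]); return im
def ray(c,uv):
    k=r.calibration(c); K=np.array(k['camera_matrix']);T=np.array(k['world_from_camera'])
    d=np.linalg.solve(K,[uv[0],uv[1],1.]); d=np.array([d[0],-d[1],-d[2]])
    return T[:3,3],T[:3,:3]@d
def atz(c,uv,z):
    o,d=ray(c,uv); return o+d*(z-o[2])/d[2]
def proj(c,p):
    k=r.calibration(c); K=np.array(k['camera_matrix']);T=np.array(k['world_from_camera'])
    q=T[:3,:3].T@(np.array(p)-T[:3,3]); q=K@[q[0],-q[1],-q[2]]; return q[:2]/q[2]
E
python3 - <<'E'
from h import *
s=r.sense();print(s['time_s'],s['tcp_pos'],np.round(s['ee_rot'],3).tolist(),s['gripper_width'],s['wrist_force'])
print({k:(v if np.ndim(v)<1 else np.round(v,3).tolist()) for k,v in r.calibration('scene').items()})
a=snap('scene','s0');b=snap('side','d0')
cv2.imwrite('pics/both.png',cv2.resize(np.hstack([a,b])[:,:,::-1],(800,300),interpolation=cv2.INTER_AREA))
for c in('scene','side'):
  for t in('nut_mid','spacer_mid','coupon_mid','tray','pad_top','other_station'):
    print(c,t,[(np.round(d['centre'],3).tolist(),round(d['confidence'],2),np.round(proj(c,d['centre'])).tolist()) for d in r.place_of(c,t)])
E
```

```text
0.0 [0.17058853 0.60061898 0.22144786] [[0.962, -0.273, -0.001], [-0.273, -0.962, -0.002], [0.0, 0.002, -1.0]] 1.0029159351200942 [ 0.09833003 -0.15850366  0.1163294 ]
{'camera_matrix': [[447.965, 0.0, 322.94], [0.0, 447.965, 240.704], [0.0, 0.0, 1.0]], 'world_from_camera': [[0.745, -0.567, 0.351, 0.839], [0.667, 0.624, -0.406, -0.57], [0.011, 0.537, 0.844, 1.046], [0.0, 0.0, 0.0, 1.0]]}
scene nut_mid [([0.583, -0.1, 0.085], 0.54, [369.0, 272.0])]
scene spacer_mid [([0.584, -0.096, 0.067], 0.58, [370.0, 275.0])]
scene coupon_mid [([0.582, -0.091, 0.053], 0.81, [370.0, 276.0])]
scene tray [([0.496, 0.323, 0.005], 0.76, [431.0, 177.0])]
scene pad_top [([0.539, -0.332, 0.009], 0.77, [291.0, 340.0]), ([0.272, -0.382, 0.011], 0.56, [203.0, 286.0])]
scene other_station [([0.574, 0.103, -0.001], 0.95, [409.0, 238.0])]
side nut_mid [([0.583, -0.094, 0.082], 0.75, [376.0, 223.0])]
side spacer_mid [([0.582, -0.093, 0.064], 0.47, [375.0, 229.0])]
side coupon_mid []
side tray [([0.494, 0.325, -0.0], 0.75, [266.0, 168.0])]
side pad_top [([0.532, -0.337, 0.005], 0.91, [420.0, 332.0]), ([0.271, -0.375, 0.004], 0.87, [314.0, 409.0]), ([0.577, -0.544, 0.003], 0.68, [513.0, 409.0])]
side other_station [([0.572, 0.106, 0.002], 0.82, [328.0, 202.0])]
```

View pics/s0.png

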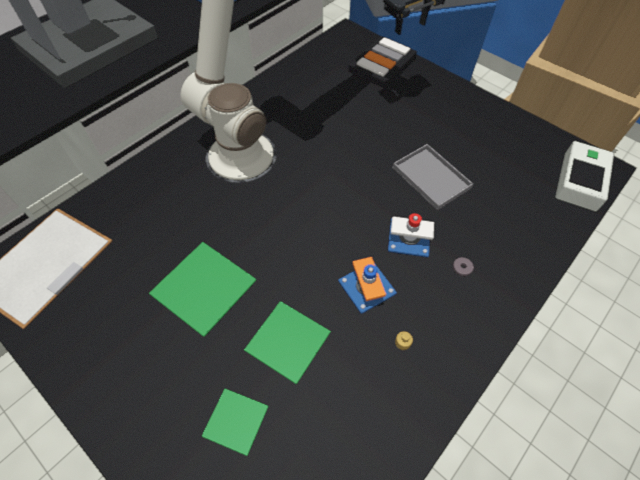

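View pics/d0.png

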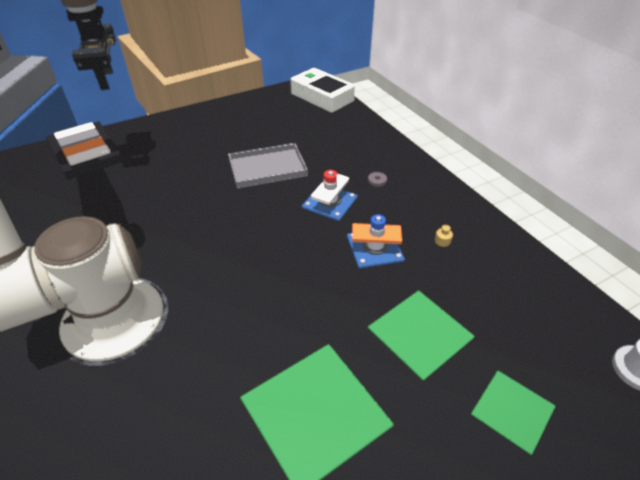

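The scene shows three green pads: the middle-sized one is at about (288,341). The orange stand is at (369,278), the white one at (410,235), and the tray at (432,176). The side view agrees. Next I'll get orientations.

```bash
python3 - <<'E'
from h import *
for c in('scene','side'):
  r.capture(c)
  for t,z in(('coupon_mid',.055),('tray',.022),('pad_top',.006),('other_station',.05)):
    for d in r.cut_out(c,t):
      v,u=np.nonzero(d['pixels'])
      P=np.array([atz(c,p,z)[:2] for p in zip(u,v)],np.float32)
      b=cv2.minAreaRect(P*1000)
      print(c,t,round(d['confidence'],2),len(u),np.round(b[0],1),np.round(b[1],1),round(b[2],1))
E
```

```text
scene coupon_mid 0.74 536 [ 581.5 -100.3] [ 50.5 110.6] 58.4
scene pad_top 0.91 2575 [ 573.8 -545.4] [108.8 108.3] 21.3Traceback (most recent call last):
  File "<stdin>", line 7, in <module>
  File "h.py", line 10, in atz
    o,d=ray(c,uv); return o+d*(z-o[2])/d[2]
        ~~~^^^^^^
  File "h.py", line 6, in ray
    k=r.calibration(c); K=np.array(k['camera_matrix']);T=np.array(k['world_from_camera'])
ValueError: time passes only in moves, steps and waits
```

```bash
cat > h.py <<'E'
import numpy as np, cv2
from station import r
def snap(c,n):
    im=r.capture(c); cv2.imwrite(f'pics/{n}.png',im[:,:,::-1]); return im
def cal(c):
    k=r.calibration(c); return np.array(k['camera_matrix']),np.array(k['world_from_camera'])
def atz(k,uv,z):
    K,T=k; uv=np.atleast_2d(uv)
    d=np.linalg.solve(K,np.c_[uv,np.ones(len(uv))].T)*np.array([[1],[-1],[-1]]); d=(T[:3,:3]@d).T
    return T[:3,3]+d*((z-T[2,3])/d[:,2])[:,None]
def proj(k,p):
    K,T=k; q=T[:3,:3].T@(np.array(p)-T[:3,3]); q=K@[q[0],-q[1],-q[2]]; return q[:2]/q[2]
def rects(c,t,z,k=None):
    k=k or cal(c); out=[]
    for d in r.cut_out(c,t):
      v,u=np.nonzero(d['pixels'])
      b=cv2.minAreaRect((atz(k,np.c_[u,v],z)[:,:2]*1000).astype(np.float32))
      print(c,t,round(d['confidence'],2),len(u),np.round(b[0],1),np.round(b[1],1),round(b[2],1))
E
python3 - <<'E'
from h import *
for c in('scene','side'):
  r.capture(c)
  for t,z in(('coupon_mid',.055),('tray',.022),('pad_top',.006),('other_station',.05)): rects(c,t,z)
print(r.sense()['time_s'])
E
```

```text
scene coupon_mid 0.62 559 [582.4 -99. ] [ 51.2 112.8] 56.7
scene tray 0.93 2666 [496.1 315.8] [154.2 207.8] 77.9
scene pad_top 0.91 5161 [ 268.6 -380.4] [197.4 195.9] 5.4
scene pad_top 0.85 2552 [ 574.2 -546.4] [107.8 108.5] 20.5
scene pad_top 0.81 3720 [ 530.7 -338.8] [152.7 150. ] 10.1
scene other_station 0.83 1527 [581.   84.6] [114.4 132.2] 33.1
side coupon_mid 0.94 726 [584.8 -98. ] [ 64.2 109.3] 58.4
side tray 0.94 2356 [494.4 310.4] [167.4 200.7] 77.2
side pad_top 0.93 11953 [ 271.5 -378.6] [195.5 196.2] 5.4
side pad_top 0.81 4844 [ 533.1 -337.2] [154.1 151.1] 9.3
side pad_top 0.75 3711 [ 574.6 -544.5] [110.3 109.3] 20.8
side other_station 0.79 1469 [573.3  75.5] [174.3 109.2] 37.6
1.4
```

carry_out(
  steps=[
    [[58.6,55.8,-3],16.5],
    [[58.6,55.8,-3],16.5],
    [[58.6,55.8,-3],16.5],
    [[58.6,55.8,-3],16.5],
    [[58.6,55.8,-3],16.5],
    [[58.6,55.8,-3],16.5],
    [[58.6,55.8,-3],16.5],
    [[58.6,55.8,-3],16.5],
    [[58.6,55.8,-3],16.5],
    [[58.6,55.8,-3],16.5],
    [[58.6,55.8,-3],16.5],
    [[58.6,55.8,-3],16.5],
    [[58.6,55.8,-3],16.5],
    [[58.6,55.8,-3],16.5],
    [[58.6,55.8,-3],16.5],
    [[58.6,55.8,-3],16.5],
    [[58.6,55.8,-3],16.5],
    [[58.6,55.8,-3],16.5],
    [[58.6,55.8,-3],16.5],
    [[58.6,55.8,-3],16.5],
  ],
  gripper=1,
)

```text
time_s: 3.4
tcp_pos: [0.5814, -0.0944, 0.2529]
ee_rot: [[0.846, -0.534, 0.0], [-0.534, -0.846, 0.0], [0.0, -0.0, -1.0]]
wrist_force: [0.3, -0.3, -0.2]
gripper_width: 1.0
```

```bash
cat > look.py <<'E'
import sys
from h import *
s=r.sense();R=np.array(s['ee_rot']);p=np.array(s['tcp_pos'])
k=cal('wrist');snap('wrist',sys.argv[1])
print('t',s['time_s'],'tcp',p.round(4),'y-ang',np.degrees(np.arctan2(R[1,1],R[0,1])).round(2),'z',R[:,2].round(3),'cam-tcp in tool',(R.T@(k[1][:3,3]-p)).round(3))
for t in sys.argv[2:]:
  n,*z=t.split(':')
  for d in r.place_of('wrist',n): print(n,np.round(d['centre'],4),round(d['confidence'],2),'tool cm',(R.T@(np.array(d['centre'])-p)*100).round(2))
  if z: rects('wrist',n,float(z[0]),k)
E
python3 look.py w1 nut_mid:.095 spacer_mid coupon_mid:.055
```

```text
t 3.4 tcp [ 0.5814 -0.0944  0.2529] y-ang -122.25 z [ 0.  0. -1.] cam-tcp in tool [ 0.082 -0.001 -0.162]
nut_mid [ 0.5845 -0.096   0.087 ] 0.71 tool cm [ 0.35 -0.02 16.59]
wrist nut_mid 0.83 1210 [585.5 -95.8] [32.4 34.3] 30.1
spacer_mid [ 0.5837 -0.0984  0.0626] 0.66 tool cm [ 0.41  0.22 19.03]
coupon_mid [ 0.5856 -0.0975  0.0874] 0.19 tool cm [ 0.52  0.04 16.55]
wrist coupon_mid 0.77 5216 [583.9 -95. ] [ 50.3 112.2] 56.5
```

View pics/w1.png

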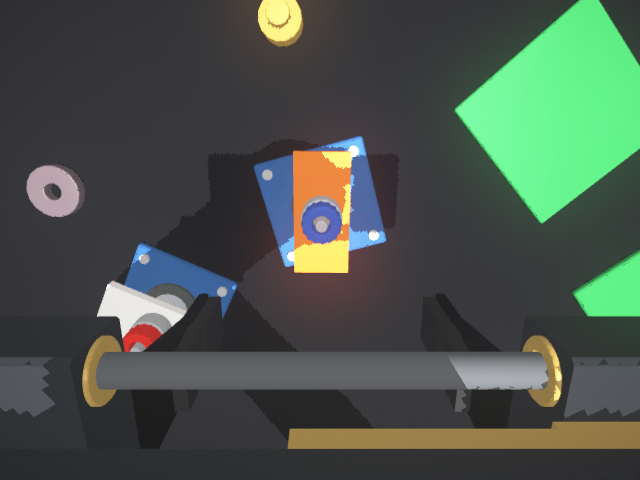

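The wrist view shows the blue nut at (321,222), centred on the orange bar, whose edges run parallel to the image columns. The jaws are therefore aligned with the bar. I'll go down onto the nut with the fingertips above the spacer.

carry_out(
  steps=[
    [[0.35,0,4],0],
    [[0.35,0,8],0],
    [[0.35,0,11],0],
    [[0.35,0,13.5],0],
    [[0.35,0,15.5],0],
    [[0.35,0,16.7],0],
    [[0.35,0,17.3],0],
    [[0.35,0,17.4],0],
    [[0.35,0,17.4],0],
    [[0.35,0,17.4],0],
  ],
  gripper=0.2,
)

```text
time_s: 4.7
tcp_pos: [0.5857, -0.0968, 0.08]
ee_rot: [[0.845, -0.534, 0.003], [-0.534, -0.845, 0.0], [0.002, -0.002, -1.0]]
wrist_force: [0.6, 0.2, -0.6]
gripper_width: 0.599
```

carry_out(
  steps=[
    [[0,0,0],0],
    [[0,0,0],0],
    [[0,0,0],0],
    [[0,0,0],0],
    [[0,0,0],0],
    [[0,0,0],0],
    [[0,0,0],0],
    [[0,0,0],0],
  ],
  gripper=-1,
)

```text
time_s: 5.5
tcp_pos: [0.5858, -0.0968, 0.0803]
ee_rot: [[0.845, -0.534, 0.003], [-0.534, -0.845, 0.0], [0.003, -0.002, -1.0]]
wrist_force: [-0.7, 1.1, 3.5]
gripper_width: 0.36
```

carry_out(
  steps=[
    [[0,0,-1],0],
    [[0,0,-2.5],0],
    [[0,0,-5],0],
    [[0,0,-9],0],
    [[0,0,-13],0],
    [[-2,-1.7,-13],-1],
    [[-5,-4.3,-13],-3],
    [[-9,-7.6,-13],-6],
    [[-12,-10.2,-13],-9],
    [[-16,-13.6,-13],-12],
    [[-20,-17,-13],-15],
    [[-24,-20.4,-13],-18],
    [[-28,-23.7,-13],-19.7],
    [[-31,-26.3,-13],-19.7],
    [[-33,-28,-13],-19.7],
    [[-34.4,-29.1,-13],-19.7],
    [[-34.4,-29.1,-13],-19.7],
    [[-34.4,-29.1,-13],-19.7],
    [[-34.4,-29.1,-13],-19.7],
  ],
)

```text
time_s: 7.4
tcp_pos: [0.4502, 0.3317, 0.2099]
ee_rot: [[0.976, -0.219, 0.003], [-0.219, -0.976, -0.0], [0.003, -0.0, -1.0]]
wrist_force: [0.5, -0.0, -0.9]
gripper_width: 0.362
```

```bash
python3 look.py w2 tray:.022 nut_mid; python3 -c "
from h import *
print(r.sense()['gripper_width'])"
```

```text
t 7.4 tcp [0.4502 0.3317 0.2099] y-ang -102.66 z [ 0.003 -0.    -1.   ] cam-tcp in tool [ 0.082 -0.001 -0.162]
tray [0.4962 0.3272 0.001 ] 0.92 tool cm [ 4.53 -0.56 20.9 ]
wrist tray 0.8 40575 [496.5 326.5] [140.7 199.9] 77.5
nut_mid [0.45   0.3306 0.215 ] 0.84 tool cm [ 0.    0.11 -0.51]
0.36494060537392325
```

View pics/w2.png

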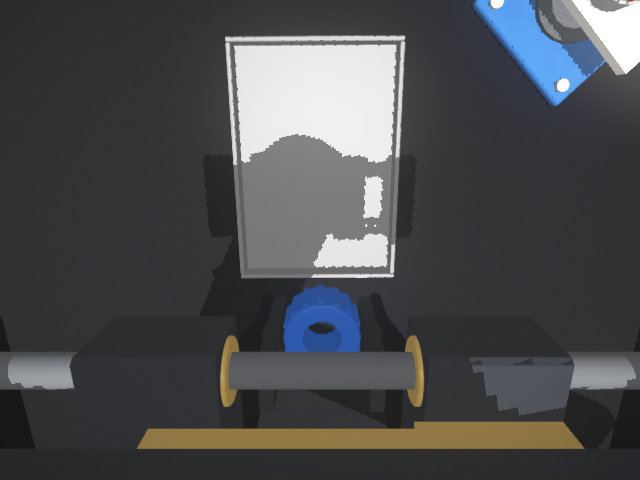

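The picture shows the tray centred at (315,157), aligned with the view, and the nut held upright at (321,320). I'll lower it now.

carry_out(
  steps=[
    [[0,-0.3,3],0],
    [[0,-0.5,7],0],
    [[0,-0.5,11],0],
    [[0,-0.5,14],0],
    [[0,-0.5,16.5],0],
    [[0,-0.5,18.3],0],
    [[0,-0.5,19.3],0],
    [[0,-0.5,19.8],0],
    [[0,-0.5,20.0],0],
    [[0,-0.5,20.1],0],
    [[0,-0.5,20.1],0],
    [[0,-0.5,20.1],0],
  ],
)

```text
time_s: 8.8
tcp_pos: [0.4524, 0.3373, 0.0098]
ee_rot: [[0.976, -0.219, 0.004], [-0.219, -0.976, 0.001], [0.004, -0.002, -1.0]]
wrist_force: [-0.7, -0.5, -0.7]
gripper_width: 0.358
```

carry_out(
  steps=[
    [[0,0,0],0],
    [[0,0,0],0],
    [[0,0,0],0],
    [[0,0,0],0],
  ],
  gripper=0.1,
)

```text
time_s: 9.2
tcp_pos: [0.4524, 0.3374, 0.01]
ee_rot: [[0.976, -0.219, 0.004], [-0.219, -0.976, 0.001], [0.004, -0.002, -1.0]]
wrist_force: [-0.4, -0.7, 0.4]
gripper_width: 0.537
```

carry_out(
  steps=[
    [[0,0,-2],0],
    [[0,0,-5],0],
    [[0,0,-10],0],
    [[0,0,-15],0],
    [[0,0,-20],0],
    [[2.2,3.9,-20],3],
    [[4.5,8,-20],6],
    [[6.7,11.8,-20],9],
    [[9,15.8,-20],12],
    [[11.2,19.7,-20],15],
    [[13.4,23.6,-20],18],
    [[15.7,27.6,-20],19.6],
    [[18,31.5,-20],19.6],
    [[20.2,35.5,-20],19.6],
    [[22.4,39.4,-20],19.6],
    [[22.4,39.4,-20],19.6],
    [[22.4,39.4,-20],19.6],
    [[22.4,39.4,-20],19.6],
  ],
  gripper=0.3,
)

```text
time_s: 11.0
tcp_pos: [0.5835, -0.0958, 0.2097]
ee_rot: [[0.846, -0.533, 0.004], [-0.533, -0.846, 0.002], [0.002, -0.003, -1.0]]
wrist_force: [0.2, 0.1, 0.3]
gripper_width: 0.649
```

```bash
python3 look.py w3 spacer_mid:.075 coupon_mid:.055; python3 - <<'E'
from h import *
r.capture('scene'); 
for d in r.place_of('scene','nut_mid'): print(d)
E
```

```text
t 11.0 tcp [ 0.5835 -0.0958  0.2097] y-ang -122.22 z [ 0.004  0.002 -1.   ] cam-tcp in tool [ 0.082 -0.001 -0.162]
spacer_mid [ 0.5829 -0.0968  0.0652] 0.81 tool cm [-0.03  0.17 14.45]
spacer_mid [0.5754 0.1013 0.0044] 0.74 tool cm [-11.24 -16.17  20.56]
wrist spacer_mid 0.71 1438 [586.1 -96.3] [33.8 37.1] 57.8
coupon_mid [ 0.5803 -0.0967  0.0486] 0.89 tool cm [-0.26  0.3  16.11]
wrist coupon_mid 0.7 6688 [584.4 -95.1] [ 49.9 111.5] 57.2
{'centre': [0.5, 0.3251, 0.0037], 'confidence': 0.63}
{'centre': [0.4501, 0.333, 0.0108], 'confidence': 0.39}
```

View pics/w3.png

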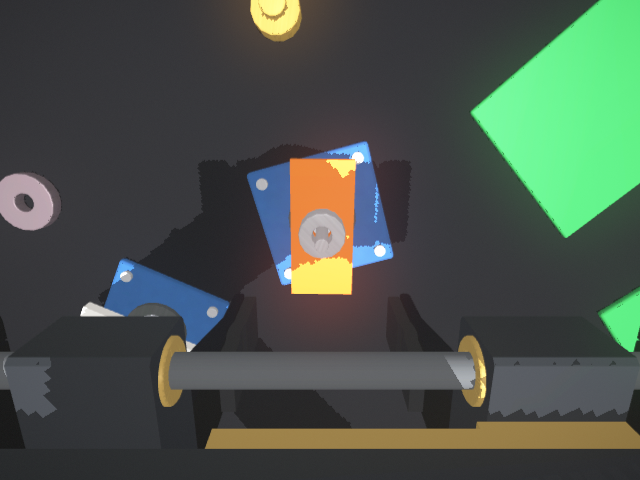

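The spacer sits at (322,234), still on the stud on the bar. I'll take it next.

carry_out(
  steps=[
    [[0.1,0,3],0],
    [[0.1,0,7],0],
    [[0.1,0,10],0],
    [[0.1,0,12.3],0],
    [[0.1,0,13.9],0],
    [[0.1,0,14.7],0],
    [[0.1,0,15.1],0],
    [[0.1,0,15.1],0],
    [[0.1,0,15.1],0],
  ],
)

```text
time_s: 12.25
tcp_pos: [0.5861, -0.0959, 0.0601]
ee_rot: [[0.847, -0.532, 0.006], [-0.532, -0.847, 0.002], [0.005, -0.005, -1.0]]
wrist_force: [0.4, 0.9, -0.3]
gripper_width: 0.651
```

carry_out(
  steps=[
    [[0,0,0],0],
    [[0,0,0],0],
    [[0,0,0],0],
    [[0,0,0],0],
    [[0,0,0],0],
    [[0,0,0],0],
    [[0,0,0],0],
  ],
  gripper=-1,
)

```text
time_s: 12.95
tcp_pos: [0.5862, -0.0959, 0.0605]
ee_rot: [[0.847, -0.532, 0.007], [-0.532, -0.847, 0.001], [0.005, -0.005, -1.0]]
wrist_force: [-0.8, 0.4, 3.4]
gripper_width: 0.393
```

carry_out(
  steps=[
    [[0,0,-1],0],
    [[0,0,-2.5],0],
    [[0,0,-5],0],
    [[0,0,-8],0],
    [[0,0,-12],0],
    [[0,0,-15],0],
    [[-2,-2.5,-15],-2],
    [[-5,-6.3,-15],-5],
    [[-8,-10,-15],-8],
    [[-11,-13.8,-15],-11],
    [[-14,-17.6,-15],-14],
    [[-17,-21.4,-15],-17],
    [[-20,-25.1,-15],-19.8],
    [[-22.5,-28.3,-15],-19.8],
    [[-24.5,-30.8,-15],-19.8],
    [[-25.9,-32.5,-15],-19.8],
    [[-25.9,-32.5,-15],-19.8],
    [[-25.9,-32.5,-15],-19.8],
    [[-25.9,-32.5,-15],-19.8],
  ],
)

```text
time_s: 14.85
tcp_pos: [0.5389, 0.3157, 0.2107]
ee_rot: [[0.977, -0.215, 0.006], [-0.215, -0.977, 0.001], [0.006, -0.002, -1.0]]
wrist_force: [0.2, -0.0, -0.8]
gripper_width: 0.393
```

```bash
python3 look.py w4 spacer_mid nut_mid; python3 - <<'E'
from h import *
print(r.sense()['gripper_width'])
k=cal('scene');a=snap('scene','s4')
x=lambda im,u,v,h=50,w=67:cv2.resize(im[v-h:v+h,u-w:u+w],(400,300))
w=cv2.imread('pics/w4.png')
cv2.imwrite('pics/m4.png',np.hstack([cv2.resize(w,(400,300)),x(a[:,:,::-1],410,215,75,100)]))
E
```

```text
t 14.85 tcp [0.5389 0.3157 0.2107] y-ang -102.42 z [ 0.006  0.001 -1.   ] cam-tcp in tool [ 0.082 -0.001 -0.162]
spacer_mid [0.5377 0.3152 0.2162] 0.65 tool cm [-0.1   0.07 -0.55]
nut_mid [0.4511 0.339  0.0173] 0.48 tool cm [-9.19 -0.35 19.29]
0.39294199702011273
```

View pics/m4.png

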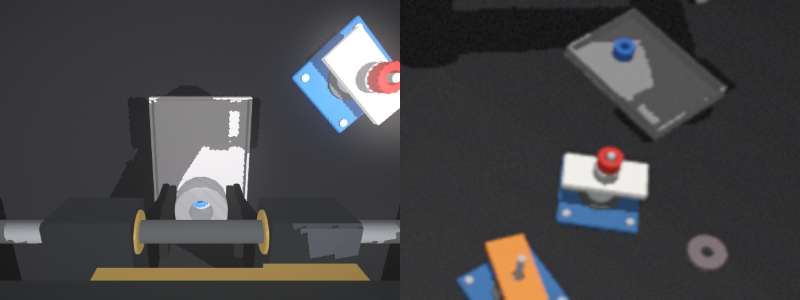

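Picture: the nut is upright in the tray, the spacer is held level, and the coupon is still on its stud. I'll lower the spacer.

carry_out(
  steps=[
    [[0.1,0,3],0],
    [[0.1,0,7],0],
    [[0.1,0,11],0],
    [[0.1,0,14],0],
    [[0.1,0,16.5],0],
    [[0.1,0,18.3],0],
    [[0.1,0,19.3],0],
    [[0.1,0,19.8],0],
    [[0.1,0,20.0],0],
    [[0.1,0,20.15],0],
    [[0.1,0,20.15],0],
    [[0.1,0,20.15],0],
  ],
)

```text
time_s: 16.25
tcp_pos: [0.5418, 0.3162, 0.0102]
ee_rot: [[0.977, -0.215, 0.008], [-0.215, -0.977, 0.002], [0.007, -0.004, -1.0]]
wrist_force: [0.5, -0.4, -1.5]
gripper_width: 0.394
```

carry_out(
  steps=[
    [[0,0,0],0],
    [[0,0,0],0],
    [[0,0,0],0],
    [[0,0,0],0],
  ],
  gripper=0.2,
)

```text
time_s: 16.65
tcp_pos: [0.5419, 0.3163, 0.0104]
ee_rot: [[0.977, -0.215, 0.008], [-0.215, -0.977, 0.003], [0.007, -0.004, -1.0]]
wrist_force: [0.6, 0.5, 0.2]
gripper_width: 0.585
```

carry_out(
  steps=[
    [[0,0,-2],0],
    [[0,0,-5],0],
    [[0,0,-10],0],
    [[0,0,-15],0],
    [[0,0,-20],0],
    [[1.3,3.9,-20],3],
    [[2.6,7.8,-20],6],
    [[3.9,11.8,-20],9],
    [[5.2,15.7,-20],12],
    [[6.5,19.6,-20],15],
    [[7.8,23.5,-20],18],
    [[9.1,27.5,-20],20],
    [[10.4,31.4,-20],20],
    [[11.7,35.3,-20],20],
    [[13,39.3,-20],20],
    [[13,39.3,-20],20],
    [[13,39.3,-20],20],
    [[13,39.3,-20],20],
  ],
  gripper=1,
)

```text
time_s: 18.45
tcp_pos: [0.5825, -0.0954, 0.2096]
ee_rot: [[0.844, -0.536, 0.008], [-0.536, -0.844, 0.003], [0.005, -0.007, -1.0]]
wrist_force: [0.5, 0.8, 0.3]
gripper_width: 1.001
```

```bash
python3 look.py w5 coupon_mid:.055
```

```text
t 18.45 tcp [ 0.5825 -0.0954  0.2096] y-ang -122.39 z [ 0.008  0.003 -1.   ] cam-tcp in tool [ 0.082 -0.001 -0.162]
coupon_mid [ 0.578  -0.0936  0.0483] 0.79 tool cm [-0.56  0.19 16.13]
wrist coupon_mid 0.71 8089 [584. -95.] [ 50.9 111.2] 58.0
```

View pics/w5.png

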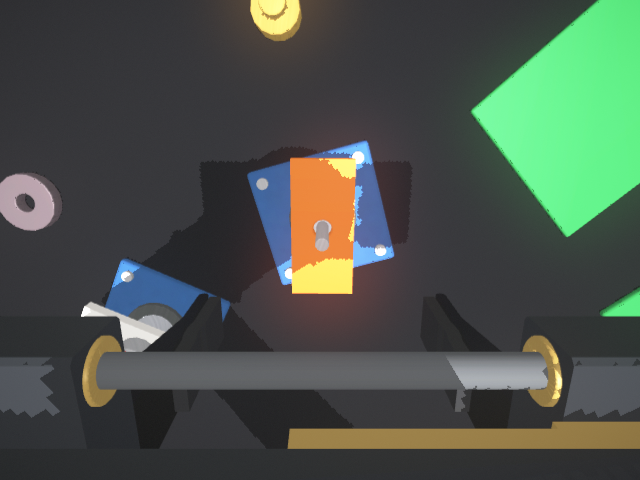

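Only the orange coupon remains on the stud. The stud shows at (322,235) and the bar spans x 291–354. I'll grasp it across its width.

carry_out(
  steps=[
    [[0,0,3],0],
    [[0,0,7],0],
    [[0,0,10.5],0],
    [[0,0,13],0],
    [[0,0,14.9],0],
    [[0,0,15.8],0],
    [[0,0,16.25],0],
    [[0,0,16.25],0],
    [[0,0,16.25],0],
  ],
)

```text
time_s: 19.5
tcp_pos: [0.5849, -0.0942, 0.0485]
ee_rot: [[0.845, -0.534, 0.011], [-0.534, -0.845, 0.003], [0.007, -0.008, -1.0]]
wrist_force: [-0.1, 0.2, 0.9]
gripper_width: 1.001
```

carry_out(
  steps=[
    [[0,0,0],0],
    [[0,0,0],0],
    [[0,0,0],0],
    [[0,0,0],0],
    [[0,0,0],0],
    [[0,0,0],0],
    [[0,0,0],0],
    [[0,0,0],0],
    [[0,0,0],0],
  ],
  gripper=-1,
)

```text
time_s: 20.4
tcp_pos: [0.5848, -0.0943, 0.0485]
ee_rot: [[0.845, -0.534, 0.01], [-0.534, -0.845, 0.003], [0.007, -0.008, -1.0]]
wrist_force: [-0.5, -0.7, 1.8]
gripper_width: 0.569
```

carry_out(
  steps=[
    [[0,0,-1],0],
    [[0,0,-2],0],
    [[0,0,-4],0],
    [[0,0,-7],0],
    [[0,0,-10],0],
    [[0,0,-13],0],
    [[0,0,-15],0],
    [[0.8,2.3,-15],0],
    [[2,5.5,-15],0],
    [[3.5,9.6,-15],0],
    [[5,13.7,-15],0],
    [[6.5,17.8,-15],0],
    [[7.7,21,-15],0],
    [[8.5,23.4,-15],0],
    [[8.5,23.4,-15],0],
    [[8.5,23.4,-15],0],
    [[8.5,23.4,-15],0],
  ],
)

```text
time_s: 22.1
tcp_pos: [0.5304, -0.3371, 0.1978]
ee_rot: [[0.846, -0.533, 0.011], [-0.533, -0.846, 0.003], [0.008, -0.008, -1.0]]
wrist_force: [0.1, -0.3, -0.8]
gripper_width: 0.567
```

```bash
python3 look.py w6 pad_top:.006 coupon_mid; python3 - <<'E'
from h import *
s=r.sense();print(s['gripper_width'],np.round(s['joints'],1))
E
```

```text
t 22.1 tcp [ 0.5304 -0.3371  0.1978] y-ang -122.24 z [ 0.011  0.003 -1.   ] cam-tcp in tool [ 0.082 -0.001 -0.161]
pad_top [ 0.5739 -0.5447  0.0049] 0.66 tool cm [14.6  15.39 19.28]
wrist pad_top 0.9 15833 [ 574.4 -541.2] [107.6 108. ] 21.3
wrist pad_top 0.76 14982 [ 533.  -336.4] [149.5 149.5] 9.8
wrist pad_top 0.6 2122 [ 275.6 -377.3] [190.8 193. ] 5.5
coupon_mid [ 0.5278 -0.3365  0.2018] 0.94 tool cm [-0.25  0.08 -0.4 ]
0.5678681581435154 [-17.9  23.2  -1.4  -0.4 -64.9  75.8]
```

View pics/w6.png

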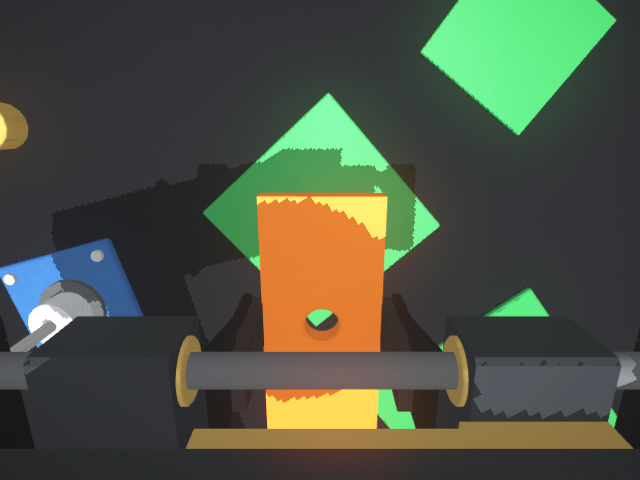

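The bar is held level over the middle-sized pad, whose centre is at about (322,205). I'll turn the bar square with the pad and set it down.

carry_out(
  steps=[
    [[0.1,0,2],-6],
    [[0.1,0,5],-13],
    [[0.1,0,8],-20],
    [[0.1,0,10],-27],
    [[0.1,0,12],-34],
    [[0.1,0,14],-40],
    [[0.1,0,15.5],-42],
    [[0.1,0,16.8],-42],
    [[0.1,0,17.7],-42],
    [[0.1,0,18.2],-42],
    [[0.1,0,18.5],-42],
    [[0.1,0,18.7],-42],
    [[0.1,0,18.8],-42],
    [[0.1,0,18.8],-42],
    [[0.1,0,18.8],-42],
  ],
)

```text
time_s: 23.8
tcp_pos: [0.5336, -0.3371, 0.01]
ee_rot: [[0.985, 0.17, 0.011], [0.17, -0.985, 0.002], [0.011, -0.0, -1.0]]
wrist_force: [0.2, -0.2, -0.9]
gripper_width: 0.569
```

carry_out(
  steps=[
    [[0,0,0],0],
    [[0,0,0],0],
    [[0,0,0],0],
    [[0,0,0],0],
    [[0,0,0],0],
    [[0,0,-1],0],
    [[0,0,-3],0],
    [[0,0,-7],0],
    [[0,0,-12],0],
    [[-2,0,-16],0],
    [[-5,0,-18],0],
    [[-8,0,-18],0],
    [[-8,0,-18],0],
    [[-8,0,-18],0],
    [[-8,0,-18],0],
  ],
  gripper=1,
)

```text
time_s: 25.3
tcp_pos: [0.4533, -0.3512, 0.1892]
ee_rot: [[0.985, 0.17, 0.012], [0.17, -0.985, 0.002], [0.012, -0.0, -1.0]]
wrist_force: [0.7, -0.5, 0.1]
gripper_width: 1.001
```

```bash
python3 look.py w7 pad_top:.006 coupon_mid:.016; python3 - <<'E'
from h import *
a=snap('scene','s7')[:,:,::-1];b=snap('side','d7')[:,:,::-1]
for t in('nut_mid','spacer_mid'):
  for d in r.place_of('side',t): print(t,np.round(d['centre'],3),round(d['confidence'],2))
w=cv2.imread('pics/w7.png')
cv2.imwrite('pics/m7.png',np.vstack([np.hstack([cv2.resize(w,(400,300)),cv2.resize(a[120:270,330:530],(400,300))]),np.hstack([cv2.resize(b[120:270,200:400],(400,300)),cv2.resize(b[200:425,280:580],(400,300))])]))
E
```

```text
t 25.3 tcp [ 0.4533 -0.3512  0.1892] y-ang -80.19 z [ 0.012  0.002 -1.   ] cam-tcp in tool [ 0.082 -0.    -0.162]
pad_top [ 0.2643 -0.3787  0.0036] 0.84 tool cm [-19.31  -0.51  18.33]
pad_top [ 0.5752 -0.5423  0.0045] 0.78 tool cm [ 8.54 20.91 18.57]
pad_top [ 0.5328 -0.3397  0.0078] 0.74 tool cm [ 7.82  0.23 18.23]
wrist pad_top 0.75 17480 [ 572.5 -537.9] [107.3 101.5] 21.2
wrist pad_top 0.66 16095 [ 290.3 -375.3] [155.9 193.8] 5.7
wrist pad_top 0.6 26653 [ 532.1 -335.9] [148.8 150.2] 9.8
coupon_mid [ 0.5305 -0.3386  0.0128] 0.68 tool cm [ 7.62  0.08 17.73]
wrist coupon_mid 0.86 8822 [ 533.2 -337.3] [109.3  50.1] 9.8
nut_mid [0.45  0.34  0.015] 0.52
nut_mid [ 0.492  0.33  -0.001] 0.21
```

View pics/m7.png

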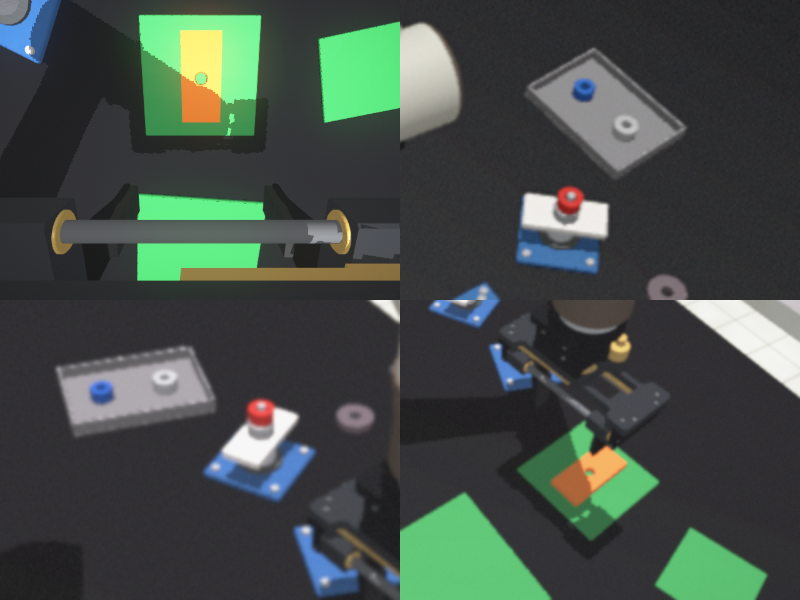

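The bar lies flat, centred on the middle-sized pad to within about 2 mm. The nut and spacer are flat and apart in the tray, the white stand is undisturbed, and the gripper is clear of everything. I'll hand in.

```bash
python3 -c "
from station import r
print(r.finish_job())"
```

```text
the job is handed in; nothing more can be done
None
```

The job is done and handed in at about 25.5 s of the 72 s allowed. I lifted the blue nut off first, then the steel spacer, and set them down flat about 9 cm apart on the tray floor. I then laid the orange coupon on the middle-sized green pad and let go.

**Last checks:**
- **Coupon:** it measures about 2 mm off the pad's centre, square with the pad to about 0.1°, and looks flat.
- **Nut and spacer:** the pictures show both flat and apart in the tray. In the last side view the network did not report the spacer. It also gave a second, low-confidence nut detection (0.21) near the tray's centre, which the pictures contradict.
- **Other stand and arm:** the white stand looks undisturbed, and the gripper is open and clear of everything. The wrist force stayed under about 4 N at every reading.

**Grip readings:** the gripper read about 34 mm on the 36 mm spacer, yet it held firmly.

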